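# Open the medium bottle's push-and-turn safety cap

### The job

Three look-alike cleaner bottles stand in the grey caddy: open the medium one, the one whose red cap is neither the widest nor the narrowest. Its cap is a child-safety cap: push it down, keep it down while you twist it counter-clockwise until it is free, then lift it off. Finish while still holding the cap in the gripper, upright and about 6 cm clear straight above its bottle's mouth; do not put it down or let it go, do not touch the other two bottles, and leave everything else on the worktop where it is.

Things in the scene. Friction and masses are not known exactly. Their poses are not given: they have to be found in the camera images.
- cap_medium: The safety cap to take off: red, round, ribbed, 50 mm in diameter, 34 mm tall, hollow, open below, 35 g. Grip its side from above at any angle, firmly (about 60 N). Origin on its axis at the skirt's underside, z up; locked, it is 114 mm above the bottle's origin with its x axis along the bottle's (turn 0). It turns positive about z, counter-clockwise from above. 1.5 mm sideways play.
- cap_top (a point): Centre of that cap's top face, 34 mm above its origin. A spring holds the cap up against lugs, so it neither lifts nor turns until pushed: 3.5 mm down frees the turn, hard stop at 8 mm, so push about 6 mm (spring 5 N at first, 11 N at 6 mm). Below the locked skirt, 9 mm of bare neck, then the sloping shoulder.
- bottle_medium: The bottle to open: white plastic with a blue label band, body 74 mm in diameter, fixed fast in the caddy, in any of the three compartments and at any yaw. Origin at the centre of its underside, 8 mm above the worktop; z up; shoulder from 78 to 105 mm, neck 31 mm wide, rim at 136 mm; in its mouth a black sprung seal that stands up to 11 mm above the rim.
- mouth (a point): Centre of the rim of the medium bottle's neck, 136 mm above the bottle's origin. Held down, the cap is turned about 60 degrees (1.05 rad): from 45 degrees (0.79 rad) it can be lifted, at about 75 degrees (1.3 rad) a stop ends the turn; then it lifts straight off (the spring raises it the first 3 mm).
- bottle_small: Look-alike bottle to leave alone: same colours and height, body 62 mm, red cap only 38 mm in diameter, cap top 148 mm above its origin (centre of its underside); fixed in the caddy.
- bottle_large: Look-alike bottle to leave alone: same colours and height, body 86 mm, red cap 62 mm in diameter, cap top 148 mm above its origin (centre of its underside); fixed in the caddy.
- caddy: Grey open plastic caddy, 110 x 410 x 36 mm, fixed to the worktop, with three compartments in a row along its y axis, 135 mm between bottle centres. Origin at the centre of its underside.
- mate_cup: Bystander: brown gourd cup with a metal rim, 69 mm wide, 89 mm tall; origin under its centre.
- sardine_tin: Bystander: flat golden fish tin, 63 x 105 x 25 mm; origin under its centre.
- lemon_half: Bystander: half lemon, cut face up, 60 mm wide, 31 mm tall; origin under its centre.
- espresso_cup: Bystander: small striped cup with a handle, 60 x 83 x 49 mm; origin under its middle.
- peeler: Bystander: yellow-handled peeler lying flat, 170 x 25 x 18 mm; origin under its middle.
Not all that is in view belongs to the job. Several things have the shape of the cap_medium; the one meant has the colours described above.

How it is judged:
By the outcome, as a careful person would: the job done as asked, in the order asked, and still so for the second after the job is handed in, while the arm keeps its last pose, push and grip.
It also fails if it takes over 34 s, if anything falls off the work surface, if the arm or the gripper's body presses on something with over 40 N, if the wrist force passes 120 N, or if a joint passes its speed limit or range.

### The arm

A 6-joint arm with a two-finger parallel gripper is mounted at the origin on a cart in front of the work surface, level with it; the furniture and walls round the work are solid. World frame = base frame: x ahead of the robot, y to its left, z up, the work surface at z = 0. Lengths are in mm, angles in degrees, forces in N, time in s.
With the tool pointing down it reaches from about 350 to 775 mm from the base axis. Payload 7.3 kg.
Tool frame: the origin (TCP) lies midway between the tips of the shut fingers; the grasp point (between the pads) lies 19 mm behind it (ctrl.hold_point_z is the distance from the TCP to the grasp point, in mm); z points along the fingers, y is the line along which they close (so a half turn about z gives the same grasp; the last joint's range is limited). The gripper opens to 92 mm and grips with 3 to 60 N. Pads are 19 mm wide; open, the fingers measure 130 mm over their backs; the gripper's body (75 mm by 190 mm) begins 47 mm behind the grasp point.
Start: joints at [-8.365, 19.595, 87.324, -0, 73.075, -8.365], TCP at [525.019, 0.019, 226.741] pointing down, gripper open.
Joint ranges: [-145.02, 145.02], [-44.19, 115.74], [2.07, 154.8], [-57.11, 237.11], [16.16, 152.29], [-177.93, 177.93]. Speed limits (degrees/s): [147.25, 147.25, 180, 180, 180, 180].

### API

Orientations are given as a 3x3 rotation matrix whose columns are the frame's x, y, z axes.
In Python, from cell import ctrl, vision gives the robot as it stands.
- The arm moves only by the tool apply_moves, never from a script. Its argument "deltas" is a list of rows, each a list of 2 entries, a list of its own where there are three numbers: the shift along the world's x, y, z as a fraction of full scale, then the turn, a rotation vector about the world's x, y, z as a fraction of full scale. In form: [[[x, y, z], [rx, ry, rz]], ...]. A call has 1 to 12 rows; each row shifts and turns the commanded pose from where the row before left it; what a row does not reach is not made up. Full scale, the value 1, is 750 mm for a shift and 30 degrees for a turn. A row lasts 1/10 s, in which the tool goes at most 50 mm and 8.59 degrees, less where a joint would pass 70% of its speed; a pose out of reach is approached as far as the arm can. A call with a number of a shift or a turn outside -1 to 1 is refused whole. A call with a gripper value outside its range is refused whole. "claw" is the closure in counts, from 0 (fully open) to 255 (shut), set as the call begins (left out, the last holds). The fingers move at their own pace and stop on an object; "grip_force" is the grip in N (left out, the last holds). Time passes only in rows, so rows that do not move let the fingers close. It gives the time, the measured TCP pose, the force, the opening and the grip force at its end, in the units of the state.
- ctrl.state(): the state, without advancing time (a new reading comes with each control period).
- vision.snapshot(name): name is "scene" or "side" or "wrist"; returns a dict with "pixels" (400x640x3 uint8, red, green, blue), "K" (3x3 intrinsics, pixels), "k1" (the pictures are not rectified: a ray, as slopes to the right and down, at radius r is drawn at 1 + k1 r^2 times it, then the intrinsics apply), "extrinsics" (4x4, takes a point from camera to world coordinates); the wrist camera has in their place "mount" (4x4, takes a point from camera to tool coordinates, whose origin is the TCP and whose axes are the flange's). Camera axes: x right, y down, z forward; pixel columns grow to the right and rows downward; lengths in mm; the calibration is good to about 2 mm. A picture is of the moment at which its call begins: read the wrist's pose just before it. There is no depth.
- ctrl.sign_off(): hands the job in; it is judged then, once.
The state is a dict: "time": time; "qpos": joint angles; "joint_vel": joint speeds; "effort": joint torques, N m; "eef_pos": TCP position; "orientation": TCP orientation; "contact_force": force on the tool from outside, world axes, zero at the start; "ft_torque": the same for the moment, N m; "gripper_width": finger opening in mm; "grip_force": force on a finger pad.
Only numpy, scipy, OpenCV 4.12 (cv2) and the standard library are available. Lean on these libraries where they do the work, as an engineer would, in place of code of your own. Each camera call takes 0.05 s, during which the arm holds its last target. There are 200 camera calls.

## Working session

There is one attempt and no reset: what is moved stays moved. The work goes in short steps, Python scripts to look and compute and a tool call to move; the robot and the scene stay as the last step left them, time stands still between calls to the robot, and variables do not carry over. Pictures are saved under pics/ and viewed, at most 10 in all, crops included, and the job is handed in when it is done.

Besides the shell and the picture viewer there is one more tool, called after ">>>" as name(argument=value, ...) on one line, values as JSON. apply_moves: Moves the arm, as the interface text tells. Its arguments: {"type":"object","properties":{"deltas":{"type":"array","items":{"type":"array"}},"claw":{"type":"number"},"grip_force":{"type":"number"}},"required":["deltas"]}

```bash
mkdir -p pics; cat > h.py <<'E'
import numpy as np, cv2
from cell import ctrl, vision
def snap(n):
    s=ctrl.state(); d=vision.snapshot(n)
    if 'extrinsics' in d: T=np.array(d['extrinsics'])
    else:
        W=np.eye(4); W[:3,:3]=np.array(s['orientation']).reshape(3,3); W[:3,3]=s['eef_pos']; T=W@np.array(d['mount'])
    return np.array(d['pixels']),np.array(d['K']),float(d['k1']),T
def save(img,f): cv2.imwrite('pics/'+f,np.ascontiguousarray(img[:,:,::-1]))
def ray(uv,K,k1,T):
    p=cv2.undistortPoints(np.array([[uv]],float),K,np.array([k1,0,0,0.]))[0,0]
    d=T[:3,:3]@np.array([p[0],p[1],1]); return T[:3,3],d/np.linalg.norm(d)
def atz(r,z): o,d=r; return o+d*(z-o[2])/d[2]
def meet(rs):
    A=0;b=0
    for o,d in rs: P=np.eye(3)-np.outer(d,d); A=A+P; b=b+P@o
    x=np.linalg.solve(A,b); return x,[np.linalg.norm((np.eye(3)-np.outer(d,d))@(x-o)) for o,d in rs]
def proj(X,K,k1,T):
    c=np.linalg.inv(T)@np.append(X,1); return cv2.projectPoints(c[None,:3],np.zeros(3),np.zeros(3),K,np.array([k1,0,0,0.]))[0].ravel()
E
python3 - <<'E'
from h import *
import pickle
D={}
for n in ['scene','side','wrist']:
    D[n]=snap(n); save(D[n][0],n+'0.png'); print(n,D[n][3][:3,3].round())
pickle.dump(D,open('d0.pkl','wb')); print(ctrl.state())
E
```

```text
scene [  88. -824.  867.]
side [542. 682. 539.]
wrist [524.  72. 383.]
{'time': 0.15, 'qpos': array([-8.36516314e+00,  1.96286866e+01,  8.73629860e+01,  2.68828934e-03,
        7.30755832e+01, -8.36493615e+00]), 'joint_vel': array([-0.06498697, -0.07739033, -0.07336417, -0.035414  , -0.05275197,
        0.01586496]), 'effort': array([ 7.52666965e-04, -4.31470585e+01, -2.44352603e+01,  7.18239485e-02,
        5.38185902e-02, -1.32920518e-04]), 'eef_pos': array([5.24705558e+02, 8.01758259e-02, 2.26201940e+02]), 'orientation': array([[ 1.77710108e-05,  9.99999333e-01, -1.15481638e-03],
       [ 9.99999977e-01, -1.75225273e-05,  2.15181144e-04],
       [ 2.15160765e-04, -1.15482018e-03, -9.99999310e-01]]), 'contact_force': array([-0.11912586, -0.61907751, -0.08793183]), 'ft_torque': array([ 0.01543274, -0.01322147, -0.02606209]), 'grip_force': 0.0, 'gripper_width': 91.80447831961465}
```

View pics/scene0.png

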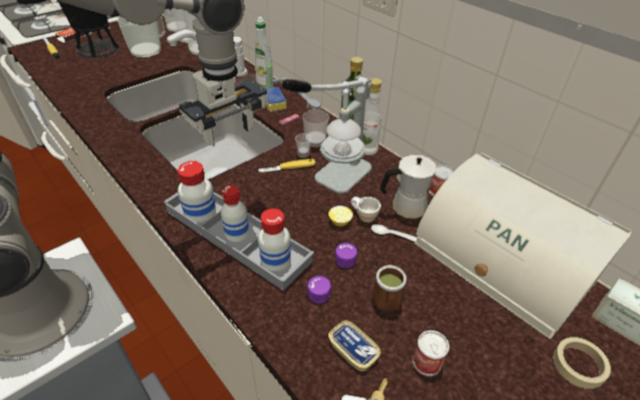

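View pics/side0.png

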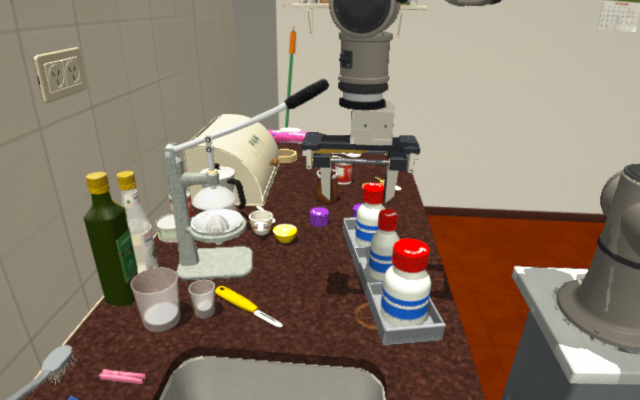

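View pics/wrist0.png

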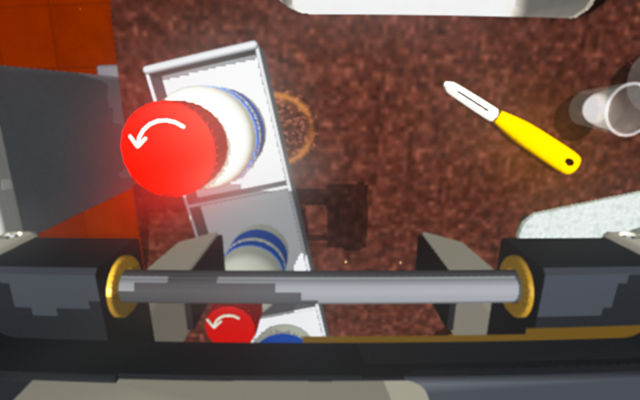

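Three red caps are in view: scene (190,172), (231,193) and (272,222), which are side (410,255), (388,218) and (373,193). The purple caps don't count because of their colour. The cap at (272,222) looks medium: the far one at (190,172) looks as wide despite being farther away. I'll confirm this with sizes and one enlarged crop.

```bash
python3 - <<'E'
from h import *
import pickle
D=pickle.load(open('d0.pkl','rb'))
a=cv2.resize(D['scene'][0][145:295,150:325],None,fx=3,fy=3,interpolation=cv2.INTER_CUBIC)[:450,:]
b=cv2.resize(D['side'][0][175:287,345:435],None,fx=3,fy=3,interpolation=cv2.INTER_CUBIC)
b=cv2.copyMakeBorder(b,0,450-b.shape[0],0,0,cv2.BORDER_CONSTANT)
save(np.hstack([a,b]),'crop.png'); print(a.shape,b.shape)
for n in ['scene','side']:
    im=D[n][0].astype(int); m=((im[...,0]>120)&(im[...,1]<60)&(im[...,2]<60)).astype(np.uint8)
    k,l,s,c=cv2.connectedComponentsWithStats(m)
    for i in range(1,k):
        if 80<s[i,4]<3000: print(n,s[i],c[i].round(1))
E
```

```text
(450, 525, 3) (450, 270, 3)
scene [223 185  16  16 129] [230.8 192. ]
scene [261 208  24  26 175] [271.4 221.9]
side [337 165  15  17  96] [344.8 174.8]
side [363 184  22  20 355] [372.7 193.7]
side [378 209  20  22 320] [387.6 220. ]
side [554 222  21   7  92] [564.5 224.5]
side [561 230  28  13 203] [573.4 235.8]
side [392 238  38  34 973] [410.  254.9]
side [543 243  37  15 387] [560.7 249.8]
side [522 258  36   9 254] [539.7 262.1]
side [492 327  29  19 333] [506.7 337.4]
side [471 347  23  18 213] [480.  353.3]
side [496 347  18  18 205] [505.6 354.5]
side [483 381  23  19 283] [494.5 388.8]
```

View pics/crop.png

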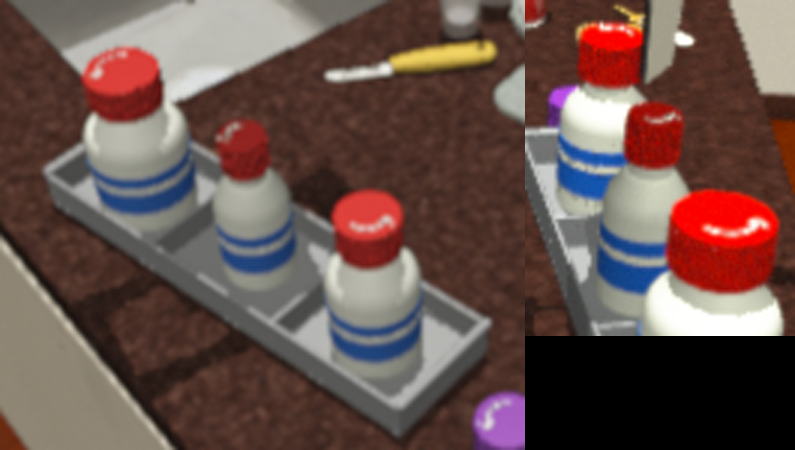

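The crop shows the caps at crop (123,80), 79 px wide and farthest; (243,150), 52 px wide; and (368,228), 70 px wide and nearest. So the medium cap is the one at scene (272,222) and side (373,193). Next I triangulate its top face and check all three diameters.

```bash
python3 - <<'E'
from h import *
import pickle
D=pickle.load(open('d0.pkl','rb'))
S=D['scene'][1:];Q=D['side'][1:]
c=lambda x,y:(150+(x+.5)/3-.5,145+(y+.5)/3-.5)
e=lambda x,y:(345+(x-525+.5)/3-.5,175+(y+.5)/3-.5)
for n,a,b,w in [('med',(369,211),(611,33),70),('small',(244,137),(655,115),52),('large',(123,67),(723,215),79)]:
    x,r=meet([ray(c(*a),*S),ray(e(*b),*Q)]); dep=(np.linalg.inv(S[2])@np.append(x,1))[2]
    print(n,x.round(1),np.round(r,1),'diam',round(w/3/S[0][0,0]*dep,1))
E
```

```text
med [ 483.  -225.6  157.7] [0.2 0.2] diam 51.3
small [458.5 -94.6 154. ] [0.8 0.8] diam 40.5
large [428.2  38.4 156.8] [0.7 0.7] diam 64.8
```

>>> apply_moves(deltas=[[[-0.0093,-0.0587,0],[0,0,0]],[[-0.0093,-0.0587,0],[0,0,0]],[[-0.0093,-0.0587,0],[0,0,0]],[[-0.0093,-0.0587,0],[0,0,0]],[[-0.0093,-0.0587,0],[0,0,0]],[[-0.0093,-0.0587,0],[0,0,0]],[[0,0,0],[0,0,0]],[[0,0,0],[0,0,0]],[[0,0,0],[0,0,0]]], claw=0, grip_force=60)

```text
time: 1.05
eef_pos: [483.2, -263.1, 226.5]
orientation: [[-0.001, 1.0, -0.0], [1.0, 0.001, 0.001], [0.001, -0.0, -1.0]]
contact_force: [0.1, -0.0, -1.0]
gripper_width: 91.8
grip_force: 0.0
```

```bash
python3 - <<'E'
from h import *
import pickle
d=snap('wrist'); pickle.dump(d,open('w1.pkl','wb')); save(d[0],'w1.png')
s=ctrl.state(); print(s['eef_pos'].round(2),s['qpos'].round(1),s['contact_force'].round(2),proj(np.array([483,-225.6,156]),*d[1:]))
E
```

```text
[ 483.37 -262.8   226.65] [-36.5  22.3  83.3   0.   74.5 -36.6] [ 0.78 -0.21 -0.62] [320.73222081 155.22202934]
```

View pics/w1.png

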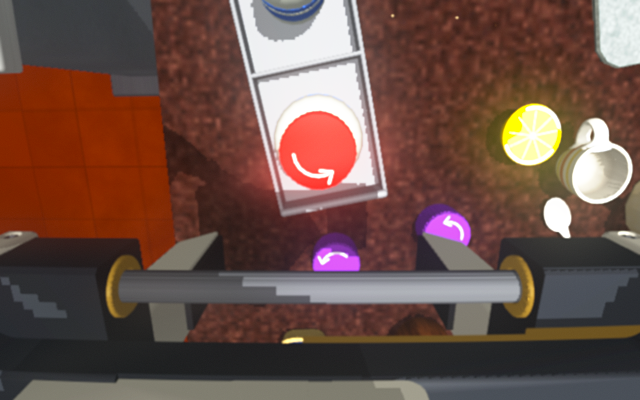

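The wrist view shows the red cap at about (318,149), spanning columns 280–357. The gripper's lower view is clear apart from the low purple caps.

```bash
python3 - <<'E'
from h import *
import pickle
d=pickle.load(open('w1.pkl','rb')); im=d[0].astype(int)
m=((im[...,0]>170)&(im[...,1]<110)&(im[...,2]<110)).astype(np.uint8); m[:100]=0;m[200:]=0;m[:,:260]=0;m[:,380:]=0
cs=max(cv2.findContours(m,0,1)[0],key=cv2.contourArea); (u,v),r=cv2.minEnclosingCircle(cs)
f=cv2.fitEllipse(cv2.convexHull(cs)); print(u,v,r,f)
for z in (156,158): print(atz(ray(f[0],*d[1:]),z).round(1))
p=[atz(ray((f[0][0]+k*f[1][0]/2,f[0][1]),*d[1:]),156) for k in(-1,1)]; print(p[1]-p[0])
a=pickle.load(open('d0.pkl','rb'))
print(meet([ray(f[0],*d[1:]),ray((272.8,215.2),*a['scene'][1:]),ray((373.5,185.8),*a['side'][1:])]), ctrl.state()['eef_pos'])
E
```

```text
317.48944091796875 150.2658233642578 38.99601745605469 ((317.30712890625, 150.3690643310547), (75.86524963378906, 77.33881378173828), 8.14790153503418)
[ 480.8 -222.5  156. ]
[ 480.8 -222.2  158. ]
[48.07090563  0.06997     0.        ]
(array([ 482.33024451, -224.05689258,  157.20260727]), [np.float64(2.2637463195868275), np.float64(1.95335281387579), np.float64(0.7547593640602536)]) [ 483.37337826 -262.80025025  226.65023891]
```

>>> apply_moves(deltas=[[[-0.0025,0.0527,0],[0,0,0]],[[0,0,0],[0,0,0]],[[0,0,-0.0453],[0,0,0]],[[0,0,-0.0453],[0,0,0]],[[0,0,-0.0453],[0,0,0]],[[0,0,0],[0,0,0]],[[0,0,0],[0,0,0]],[[0,0,0],[0,0,0]]])

```text
time: 1.9
eef_pos: [482.5, -224.9, 126.8]
orientation: [[-0.001, 1.0, 0.003], [1.0, 0.001, -0.002], [-0.002, 0.003, -1.0]]
contact_force: [0.7, 0.7, 0.3]
gripper_width: 91.9
grip_force: 0.0
```

>>> apply_moves(deltas=[[[0,0,0],[0,0,0]],[[0,0,0],[0,0,0]],[[0,0,0],[0,0,0]],[[0,0,0],[0,0,0]],[[0,0,0],[0,0,0]],[[0,0,0],[0,0,0]],[[0,0,0],[0,0,0]],[[0,0,0],[0,0,0]]], claw=140, grip_force=15)

```text
time: 2.7
eef_pos: [481.4, -224.7, 124.8]
orientation: [[0.0, 1.0, 0.0], [1.0, -0.0, -0.0], [-0.0, 0.0, -1.0]]
contact_force: [0.9, -1.2, -0.5]
gripper_width: 50.2
grip_force: 15.0
```

>>> apply_moves(deltas=[[[0,0,0],[0,0,0]],[[0,0,0],[0,0,0]],[[0,0,0],[0,0,0]],[[0,0,0],[0,0,0]]], claw=255, grip_force=60)

```text
time: 3.1
eef_pos: [481.4, -224.7, 124.8]
orientation: [[0.0, 1.0, 0.0], [1.0, -0.0, -0.0], [-0.0, 0.0, -1.0]]
contact_force: [1.6, 0.4, -0.7]
gripper_width: 49.1
grip_force: 60.0
```

>>> apply_moves(deltas=[[[0,0,-0.002],[0,0,0]],[[0,0,-0.002],[0,0,0]],[[0,0,-0.002],[0,0,0]],[[0,0,-0.002],[0,0,0]],[[0,0,0],[0,0,0]],[[0,0,0],[0,0,0]],[[0,0,0],[0,0,0]],[[0,0,0],[0,0,0]]])

```text
time: 3.9
eef_pos: [481.5, -224.7, 119.9]
orientation: [[-0.0, 1.0, 0.001], [1.0, 0.0, -0.001], [-0.001, 0.001, -1.0]]
contact_force: [-2.0, 1.8, 9.7]
gripper_width: 49.1
grip_force: 60.0
```

>>> apply_moves(deltas=[[[0,0,-0.0015],[0,0,0]],[[0,0,0],[0,0,0.2]],[[0,0,0],[0,0,0.2]],[[0,0,0],[0,0,0.2]],[[0,0,0],[0,0,0.2]],[[0,0,0],[0,0,0.2]],[[0,0,0],[0,0,0]],[[0,0,0],[0,0,0]],[[0,0,0],[0,0,0]]])

```text
time: 4.8
eef_pos: [482.1, -225.2, 119.1]
orientation: [[-0.5, 0.866, 0.003], [0.866, 0.5, -0.002], [-0.003, 0.001, -1.0]]
contact_force: [0.1, 0.8, 9.2]
gripper_width: 49.6
grip_force: 60.0
```

>>> apply_moves(deltas=[[[0,0,0],[0,0,0.2]],[[0,0,0],[0,0,0.2]],[[0,0,0],[0,0,0.2]],[[0,0,0],[0,0,0.2]],[[0,0,0],[0,0,0.2]],[[0,0,0],[0,0,0.05]],[[0,0,0],[0,0,0]],[[0,0,0],[0,0,0]],[[0,0,0],[0,0,0]]])

```text
time: 5.7
eef_pos: [482.2, -225.3, 119.2]
orientation: [[-0.879, 0.477, 0.003], [0.477, 0.879, -0.002], [-0.003, -0.0, -1.0]]
contact_force: [0.0, 0.8, 9.0]
gripper_width: 48.8
grip_force: 60.0
```

```bash
python3 - <<'E'
from h import *
s=ctrl.state(); print(s['ft_torque'],s['contact_force'],s['qpos'],s['gripper_width'])
d=snap('wrist'); save(d[0],'w2.png'); d=snap('scene'); save(cv2.resize(d[0][150:290,170:345],None,fx=4,fy=4),'s2.png')
E
```

```text
[ 0.16863202 -0.07305106  0.06640813] [0.01292272 0.84933077 9.0073461 ] [-3.32943571e+01  2.65827185e+01  9.49834697e+01 -2.60125740e-03
  5.82429037e+01 -9.47962564e+01] 48.82305599456284
```

View pics/s2.png

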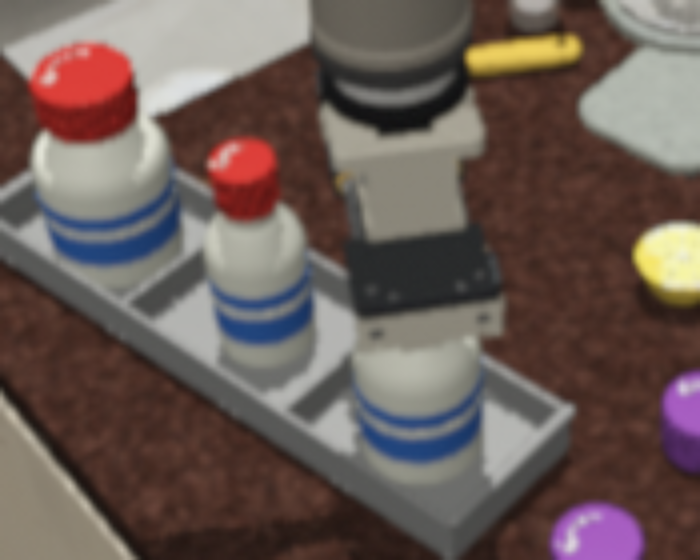

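The view shows the gripper over the medium bottle at crop (420,290), with the other two bottles untouched. I lift gently first and check the force.

>>> apply_moves(deltas=[[[0,0,0.004],[0,0,0]],[[0,0,0.004],[0,0,0]],[[0,0,0.004],[0,0,0]],[[0,0,0.004],[0,0,0]],[[0,0,0],[0,0,0]],[[0,0,0],[0,0,0]],[[0,0,0],[0,0,0]]])

```text
time: 6.5
eef_pos: [480.9, -224.4, 129.2]
orientation: [[-0.879, 0.477, -0.001], [0.477, 0.879, 0.001], [0.001, 0.0, -1.0]]
contact_force: [-0.7, -1.5, -1.1]
gripper_width: 49.2
grip_force: 60.0
```

>>> apply_moves(deltas=[[[0,0,0.008],[0,0,0]],[[0,0,0.015],[0,0,0]],[[0,0,0.015],[0,0,0]],[[0,0,0.015],[0,0,0]],[[0,0,0.015],[0,0,0]],[[0,0,0.015],[0,0,0]],[[0,0,0.015],[0,0,0]],[[0,0,0.006],[0,0,0]],[[0,0,0],[0,0,0]],[[0,0,0],[0,0,0]],[[0,0,0],[0,0,0]],[[0,0,0],[0,0,0]]])

```text
time: 7.7
eef_pos: [481.1, -224.5, 207.2]
orientation: [[-0.879, 0.477, -0.001], [0.477, 0.879, 0.001], [0.001, 0.0, -1.0]]
contact_force: [-1.2, -0.1, -0.3]
gripper_width: 49.2
grip_force: 60.0
```

```bash
python3 - <<'E'
from h import *
s=ctrl.state(); print(s['eef_pos'],s['contact_force'],s['joint_vel'].round(2))
d=snap('side'); save(cv2.resize(d[0][110:260,320:440],None,fx=4,fy=4),'s3.png')
print([((proj(np.array([480.9,-224.5,z]),*d[1:])-[320,110])*4).round() for z in (144,204,238)])
E
```

```text
[ 481.07652074 -224.45520486  207.16127609] [-1.24774904 -0.08847346 -0.29285422] [ 0.04 -0.02 -0.18  0.01  0.12  0.05]
[array([215., 325.]), array([222., 228.]), array([226., 171.])]
```

View pics/s3.png

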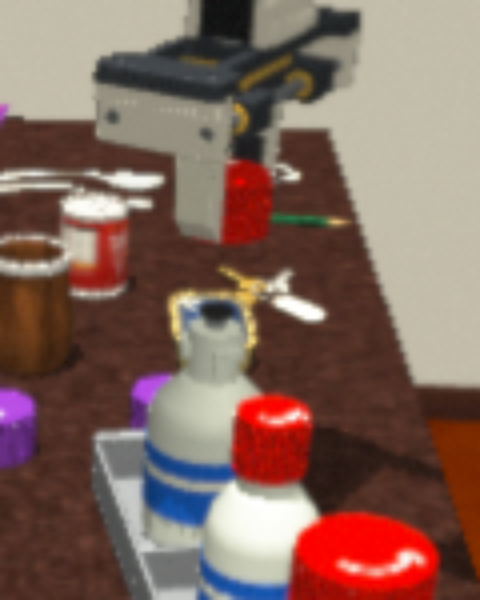

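The side view shows the bottle mouth open with its black seal at crop (217,318). The red cap is upright in the fingers at about (240,200), with its underside about 60 mm above the rim.

```bash
python3 -c "
from cell import ctrl
print(ctrl.sign_off())"
```

```text
the job is handed in; nothing more can be done
None
```

I pushed down, twisted and lifted off the medium bottle's cap, then handed the job in with it still gripped upright about 6 cm above the mouth, at about 8 s of the 34 s limit and without touching the other two bottles.

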